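Pop the slide scanner's cover, push the slide carrier home, press the cover shut

ROBOT

A 6-joint arm with a two-finger parallel gripper is mounted at the origin on the work surface. World frame = base frame: x ahead of the robot, y to its left, z up, the work surface at z = 0. Lengths are in m, angles in rad, forces in N, time in s.
With the tool pointing down it reaches from about 0.25 to 0.775 m from the base axis. Payload 4 kg.
Tool frame: the origin (TCP) lies between the finger pads; the fingertips stand manip.tip_reach ahead of it and the grasp point (between the pads) lies 5 mm behind it (manip.tip_reach is the distance from the TCP to the fingertips, in m); z points along the fingers, y is the line along which they close (so a half turn about z gives the same grasp; the last joint's range is limited). The gripper opens to 85 mm and grips with 20 to 120 N. Pads are 22 mm wide; open, the fingers measure 114 mm over their backs; the gripper's body (76 mm by 85 mm) begins 54 mm behind the grasp point. The pads swing forward as they close: fully open they stand 13 mm farther back than shut.
Start: joints at [1.192, 0.087, 1.371, -0, 1.684, -0.103], TCP at [0.15, 0.529, 0.245] pointing down, gripper open.
Joint ranges: [-3.1, 3.1], [-0.76, 2.03], [0.27, 2.55], [-1.08, 4.22], [0.17, 2.65], [-2.57, 2.57]. Speed limits (rad/s): [2.79, 2.79, 3.14, 3.14, 3.14, 3.14].

INTERFACE

Orientations are given as a 3x3 rotation matrix whose columns are the frame's x, y, z axes.
In Python, from workcell import manip gives the robot as it stands.
- The arm moves only by the tool move_arm, never from a script. Its argument "commands" is a list of rows, each a list of 4 numbers: the shift along the tool's x, y, z in m, then the turn about the tool's z in rad. In form: [[x, y, z, turn], ...]. A call has 1 to 5 rows; each row is the pose to reach, as a shift and turn from the pose commanded when the call began, along the tool's axes at that moment; what a row does not reach only later rows make up. A row lasts 1/10 s, in which the tool goes at most 50 mm and 8.59 degrees, less where a joint would pass 70% of its speed; a pose out of reach is approached as far as the arm can. A call with a gripper value outside its range is refused whole. "gripper" is the finger opening in m, from 0 to 0.0854, set as the call begins (left out, the last holds). The fingers move at their own pace and stop on an object; "newtons" is the grip in N (left out, the last holds). Time passes only in rows, so rows that repeat a pose let the fingers close. It gives the time, the measured TCP pose, the force, the opening and the grip force at its end, in the units of the state.
- manip.get_obs(): the state, without advancing time (a new reading comes with each control period).
- manip.snapshot(name): name is "side" or "top"; returns a dict with "color" (384x512x3 uint8, blue, green, red), "fx", "fy", "cx", "cy" (pixels), "xyz" and "attitude" of the camera in the world. Camera axes: x right, y down, z forward; pixel columns grow to the right and rows downward; lengths in m; the calibration is good to about 2 mm. A picture is of the moment at which its call begins. There is no depth.
- manip.hand_in(): hands the job in; it is judged then, once.
The state is a dict: "t": time; "q": joint angles; "qd": joint speeds; "joint_torque": joint torques, N m; "tcp_pos": TCP position; "ee_rot": TCP orientation; "force": force on the tool from outside, world axes, zero at the start; "torque": the same for the moment, N m; "opening": finger opening in m; "gripper_force": force on a finger pad.
Only numpy, scipy, OpenCV 4.12 (cv2) and the standard library are available. Lean on these libraries where they do the work, as an engineer would, in place of code of your own. Each camera call takes 0.05 s, during which the arm holds its last target. There are 200 camera calls.

TASK

Load the slide scanner: press down on the front of its white cover and let go so that it pops open, push the slide carrier underneath to the right along its track until it is fully home against the end stop, then press the cover down again until it latches shut. Only press and push with the fingertips; do not lift the carrier, and leave the other things on the bench where they are.

Things in the scene. Friction and masses are not known exactly. Their poses are not given: they have to be found in the camera images.
- scanner: Low black bench instrument fixed to the table. Origin on the table under the cover's hinge line; x front (robot side) to rear, y to the left, z up. Base x -95 to 130, y -140 to 140, 50 mm high; deck under the cover y -78 to 78, x from -72, z = 60 mm; rear housing from x = 30, 75 mm high; silver-grey scan head y -140 to -95, x -60 to 127, 115 mm high, with a 50 mm tube on top at x = 20.
- track_stop (a point): Middle of the face of the track's end stop, at the deck (z = 60 mm), scanner x = -54, y = -74 mm; axes as the scanner's; the stop is 12 mm high. From it the carrier's track runs to +y between two side rails 4 mm high, at 17 mm either side, up to scanner y = 60 mm; beyond that the deck is open.
- cover (a joint): Cover angle, rad: near 0 (to 0.01) latched shut, about 0.95 standing open, negative pressed in (hard stop at -0.07; range ends at 1.3). Push-push latch with an opening spring: pressed past -0.045 and let go, a shut cover swings open by itself in 2 to 3 s; an open one pushed down past -0.045 and let go stays shut. Takes 5 to 7 N near the front edge when shut, less when open, more near the hinge.
- cover_press (a point): Where to press: on the cover's outer (top) face, mid-width, 18 mm behind the front edge, 60 mm in front of the hinge line; moves with the cover, z = outward normal, x towards the hinge. The cover is a white hood 170 mm wide (y), 78 mm from hinge to front edge, its top 88 mm above the table when shut, with front and side skirts 27 mm deep, 4 mm thick; roof 6 mm thick.
- cover_front (a point): Middle of the outer face of the cover's front skirt, 13 mm below the cover's top face, 78 mm in front of the hinge line; moves with the cover, -x = outward normal. When the cover stands open this face is uppermost, tilted towards the robot, and the top face looks rearward: close it by pushing the top front edge down and towards the robot along its arc, not straight down near the hinge line.
- cover_hinge (a point): Middle of the cover's hinge line, which runs along the scanner's y: at scanner x = 0, y = 0, 64 mm above the table and 24 mm below the plane of the cover's top face. Axes turn with the cover.
- carrier: Slide carrier on the deck under the cover: loose aluminium plate 28 (x) by 84 (y) by 5 mm, 80 g, with a glass slide, and at its +y (left) end an upright tab 24 mm wide, y 34 to 42 mm, top 16 mm above the underside. Origin: centre of its underside, at z = 60 mm. 2 mm of play between the rails. Starts 30 to 45 mm short of home; home, its origin is 42 mm from the end stop. Push the tab's left face to the right.
- spare_carrier: A second, identical carrier lying on the table in front of the scanner: leave alone. Origin: centre of its underside.
- oil_bottle: Small amber bottle, 28 mm wide, 65 mm high, standing on the scanner's rear housing (left part): leave alone. Origin: centre of its underside.
- stain_jar: Glass jar, 48 mm wide, 55 mm high, on the table left of the scanner: leave alone. Origin: centre of its underside.
- petri_dish: Clear flat dish, 90 mm wide, 15 mm high, on the table at the left: leave alone. Origin: centre of its underside.
- forceps: Steel forceps, 120 mm long, 8 mm high, on the table in front of the scanner: leave alone. Origin: centre of its underside.
- slide_box: Grey plastic box 85 x 100 x 34 mm on the table at the right: leave alone. Origin: centre of its underside.
- wash_bottle: White plastic bottle, 60 mm wide, 150 mm high, on the table at the right: leave alone. Origin: centre of its underside.

How it is judged:
On the way, in this order (a step that is already met when the one before it is completed fails the run):
1. the cover is pressed in past its latch point (value of joint cover below -0.03 rad).
2. the cover stands open by more than 0.7 rad (value of joint cover above 0.7 rad), for 0.2 s.
3. the carrier is pushed to within 3 mm of the end stop while the cover is open by more than 0.5 rad (y of carrier in the frame of scanner below -0.029 m and value of joint cover above 0.5 rad), for 0.1 s.
At the end, for the whole second after the job is handed in: The cover is latched shut by itself (within -0.02 to 0.03 rad), and the carrier lies flat on the deck in its track within 3 mm of the end stop, at rest (value of joint cover between -0.02 and 0.03 rad and y of carrier in the frame of scanner below -0.029 m and height (world z) of carrier below 0.064 m and linear speed of carrier below 0.02 m/s and angle between carrier's own z axis and vertical below 0.1 rad); the robot touches nothing.
It fails at once if the carrier is lifted more than 10 mm or tipped more than 0.4 rad (height (world z) of carrier above 0.07 m or angle between carrier's own z axis and vertical above 0.4 rad).
It fails at once if one of the other loose things (spare carrier, bottles, jar, dish, forceps, box) is moved more than 25 mm or lifted (distance of any of spare_carrier, oil_bottle, stain_jar, petri_dish, forceps, slide_box, wash_bottle from where it was at the start of the episode above 0.025 m).
It also fails if it takes over 58 s, if anything falls off the work surface, if the arm or the gripper's body presses on something with over 40 N, if the wrist force passes 120 N, or if a joint passes its speed limit or range.

## Working session

There is one attempt and no reset: what is moved stays moved. The work goes in short steps, Python scripts to look and compute and a tool call to move; the robot and the scene stay as the last step left them, time stands still between calls to the robot, and variables do not carry over. Pictures are saved under pics/ and viewed, at most 13 in all, crops included, and the job is handed in when it is done.

Besides the shell and the picture viewer there is one more tool, called after "Emit:" by a JSON object that holds its "op" and its "data", one argument or row to a line. move_arm: Moves the arm, as the interface text tells. Its arguments: {"type":"object","properties":{"commands":{"type":"array","items":{"type":"array","items":{"type":"number"}}},"gripper":{"type":"number"},"newtons":{"type":"number"}},"required":["commands"]}

```bash
mkdir -p pics
python3 - <<'E'
from workcell import manip
import cv2,numpy as np,pickle
o=manip.get_obs();print(o['t'],o['tcp_pos'],o['ee_rot'],o['opening'],manip.tip_reach)
for n in('side','top'):
    s=manip.snapshot(n);cv2.imwrite(f'pics/{n}0.png',s['color']);pickle.dump(s,open(f'{n}0.pkl','wb'))
    print(n,s['fx'],s['fy'],s['cx'],s['cy'],s['xyz'],s['attitude'])
E
```

```text
0.0 [0.14960852 0.52878549 0.24411557] [[-9.62200461e-01  2.72340914e-01 -8.35980232e-04]
 [ 2.72342094e-01  9.62198243e-01 -2.07991829e-03]
 [ 2.37931860e-04 -2.22897095e-03 -9.99997488e-01]] 0.0855319126447438 0.014
side 368.5628201606042 368.5628201606042 260.27458655471025 197.47449560615618 [0.36025842 0.6048695  0.78850971] [[-0.9862506  -0.12986506  0.10219989]
 [-0.16453424  0.71388483 -0.68065919]
 [ 0.0154349  -0.68811592 -0.72543659]]
top 398.50150354983293 398.50150354983293 253.35407519040243 192.33200673247418 [ 0.34082977 -0.04556971  1.12266749] [[-0.02077196 -0.9931332   0.1151302 ]
 [-0.99974944  0.01967232 -0.01067936]
 [ 0.00834114 -0.11532319 -0.993293  ]]
```

View pics/side0.png

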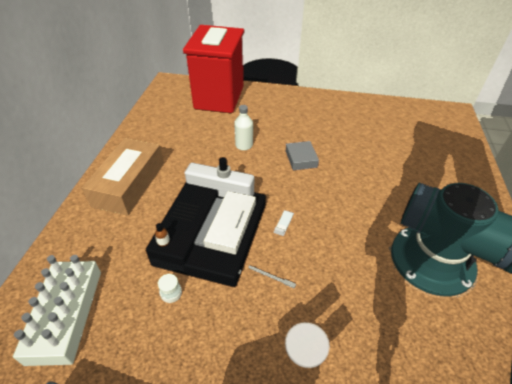

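View pics/top0.png

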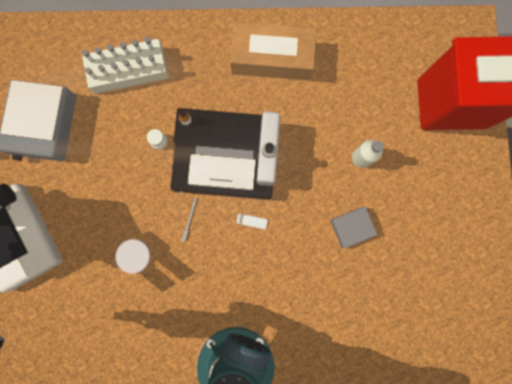

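The top view shows the black scanner at columns 172–278, rows 108–198, with the white cover at columns 188–256, rows 150–188. The scan head is on the right at about column 270. The side view shows the cover around (230,222).

```bash
cat > h.py <<'E'
import numpy as np,cv2,pickle
def ray(s,p,z):
    p=np.atleast_2d(p).astype(float)
    d=np.c_[(p[:,0]-s['cx'])/s['fx'],(p[:,1]-s['cy'])/s['fy'],np.ones(len(p))]@np.array(s['attitude']).T
    c=np.array(s['xyz']);return c+d*((z-c[2])/d[:,2])[:,None]
def proj(s,P):
    q=(np.atleast_2d(P)-np.array(s['xyz']))@np.array(s['attitude'])
    return np.c_[q[:,0]/q[:,2]*s['fx']+s['cx'],q[:,1]/q[:,2]*s['fy']+s['cy']]
E
python3 - <<'E'
from h import *
for n,(x0,y0,x1,y1) in(('top',(170,105,282,202)),('side',(140,160,275,285))):
    s=pickle.load(open(n+'0.pkl','rb'));im=s['color'];g=im.max(2).astype(int)
    c=im[y0:y1,x0:x1];big=cv2.resize(c,None,fx=5,fy=5,interpolation=cv2.INTER_CUBIC);cv2.imwrite(f'pics/{n}crop.png',big)
    for nm,m,z in(('white',(im.min(2)>150),.088),('black',(im.max(2)<60),.05)):
        k=np.zeros(m.shape,np.uint8);k[y0:y1,x0:x1]=m[y0:y1,x0:x1]
        cs=sorted(cv2.findContours(k,0,2)[0],key=cv2.contourArea)[-2:]
        for q in cs:
            r=cv2.minAreaRect(q);b=cv2.boxPoints(r);print(n,nm,cv2.contourArea(q),b.round(1).tolist());print(ray(s,b,z)[:,:2].round(3).tolist())
E
```

```text
top white 874.0 [[256.70001220703125, 180.60000610351562], [262.5, 111.4000015258789], [279.1000061035156, 112.80000305175781], [273.29998779296875, 181.89999389648438]]
[[0.492, -0.066], [0.678, -0.086], [0.674, -0.13], [0.487, -0.11]]
top white 1843.0 [[187.8000030517578, 183.39999389648438], [190.39999389648438, 153.3000030517578], [254.60000610351562, 158.6999969482422], [252.10000610351562, 188.89999389648438]]
[[0.488, 0.114], [0.568, 0.107], [0.55, -0.062], [0.47, -0.054]]
top black 36.0 [[252.8000030517578, 189.1999969482422], [255.0, 183.0], [266.6000061035156, 187.1999969482422], [264.3999938964844, 193.39999389648438]]
[[0.474, -0.056], [0.491, -0.062], [0.478, -0.093], [0.462, -0.087]]
top black 2038.5 [[174.6999969482422, 140.10000610351562], [177.3000030517578, 108.9000015258789], [259.79998779296875, 115.80000305175781], [257.20001220703125, 146.89999389648438]]
[[0.614, 0.156], [0.702, 0.149], [0.678, -0.079], [0.59, -0.07]]
side white 158.0 [[158.0, 274.0], [177.0, 274.0], [177.0, 284.0], [158.0, 284.0]]
[[0.64, 0.214], [0.6, 0.207], [0.592, 0.23], [0.632, 0.238]]
side white 3099.0 [[170.8000030517578, 240.39999389648438], [187.0, 161.3000030517578], [258.8999938964844, 176.0], [242.6999969482422, 255.1999969482422]]
[[0.643, 0.122], [0.69, -0.156], [0.476, -0.133], [0.469, 0.134]]
side black 48.5 [[220.0, 160.0], [226.0, 160.0], [226.0, 169.0], [220.0, 169.0]]
[[0.611, -0.221], [0.593, -0.225], [0.584, -0.185], [0.601, -0.182]]
side black 5195.5 [[142.5, 262.20001220703125], [169.60000610351562, 167.3000030517578], [267.3999938964844, 195.1999969482422], [240.3000030517578, 290.1000061035156]]
[[0.703, 0.169], [0.75, -0.162], [0.446, -0.1], [0.461, 0.2]]
```

View pics/topcrop.png

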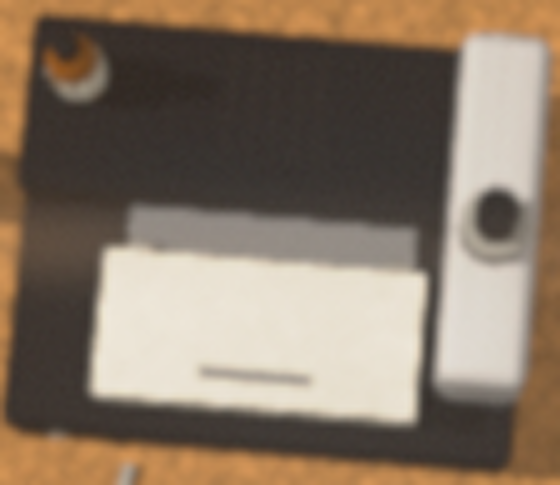

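The crop gives the cover's front edge at about (90,398)–(418,424) and its rear edge at (102,245)–(428,272). The scanner yaw comes out near −0.105 rad, with the hinge midpoint near (0.558, 0.0225).

```bash
cat >> h.py <<'E'
O=np.array([.558,.0225]);YAW=-.104
EX=np.array([np.cos(YAW),np.sin(YAW)]);EY=np.array([-EX[1],EX[0]])
def go(x,y,z):
    "tool shift that brings the fingertip to scanner x,y, world z (mm); turn for tool y along scanner x"
    from workcell import manip
    o=manip.get_obs();R=np.array(o['ee_rot']);p=np.array(o['tcp_pos'])+R[:,2]*manip.tip_reach
    t=np.r_[O+EX*x/1e3+EY*y/1e3,z/1e3]
    a=np.arctan2(R[1,1],R[0,1])-YAW
    print('t',round(o['t'],2),'tip',np.r_[(p[:2]-O)@np.c_[EX,EY],p[2]].round(4),'F',np.round(o['force'],1),'open',round(o['opening'],3),'reach',manip.tip_reach)
    print('shift',(R.T@(t-p)).round(4),'turn',round(a,3))
E
python3 -c "
from h import *
go(-60,0,120)"
```

```text
t 0.1 tip [-0.4587  0.4611  0.2302] F [-0.1 -0.  -0.4] open 0.085 reach 0.014
shift [-0.4717 -0.386   0.1109] turn 1.399
```

Emit:
{"op": "move_arm", "data": {
  "commands": [
    [-0.472,-0.386,0,1.4],
    [-0.472,-0.386,0,1.4],
    [-0.472,-0.386,0,1.4],
    [-0.472,-0.386,0,1.4],
    [-0.472,-0.386,0,1.4]
  ],
  "gripper": 0
}}

```text
t: 0.6
tcp_pos: [0.2933, 0.3224, 0.2449]
ee_rot: [[-0.514, 0.858, -0.0], [0.858, 0.514, -0.0], [-0.0, -0.0, -1.0]]
force: [1.0, 0.5, -0.3]
opening: 0.0124
gripper_force: 0.0
```

```bash
python3 -c "
from h import *
go(-60,0,120)"
```

```text
t 0.6 tip [-0.2944  0.2708  0.2309] F [ 1.   0.5 -0.3] open 0.012 reach 0.014
shift [-0.3573  0.025   0.1109] turn 0.644
```

Emit:
{"op": "move_arm", "data": {
  "commands": [
    [-0.357,0.025,0,0.64],
    [-0.357,0.025,0,0.64],
    [-0.357,0.025,0,0.64],
    [-0.357,0.025,0,0.64],
    [-0.357,0.025,0,0.64]
  ]
}}

```text
t: 1.1
tcp_pos: [0.4376, 0.1181, 0.245]
ee_rot: [[0.099, 0.995, -0.0], [0.995, -0.099, 0.0], [0.0, -0.0, -1.0]]
force: [0.5, 0.6, 0.2]
opening: 0.0002
gripper_force: 0.0
```

```bash
python3 -c "
from h import *
go(-60,0,120)"
```

```text
t 1.1 tip [-0.1296  0.0826  0.231 ] F [0.5 0.6 0.2] open 0.0 reach 0.014
shift [-0.083   0.0692  0.1109] turn 0.005
```

Emit:
{"op": "move_arm", "data": {
  "commands": [
    [-0.03,0.03,0.02,0],
    [-0.08,0.069,0.06,0],
    [-0.08,0.069,0.11,0],
    [-0.08,0.069,0.11,0],
    [-0.08,0.069,0.11,0]
  ]
}}

```text
t: 1.6
tcp_pos: [0.4958, 0.033, 0.1308]
ee_rot: [[0.097, 0.995, -0.009], [0.995, -0.097, 0.0], [-0.0, -0.009, -1.0]]
force: [-1.0, 0.7, 0.1]
opening: 0.0001
gripper_force: 0.0
```

Run:
```python
from h import *
go(-60,0,90)
from workcell import manip
s=manip.snapshot('side');cv2.imwrite('pics/s1.png',cv2.resize(s['color'][140:300,130:330],None,fx=3.5,fy=3.5,interpolation=2))
```

```text
t 1.6 tip [-0.0631  0.0039  0.1168] F [-1.   0.7  0.1] open 0.0 reach 0.014
shift [-0.004   0.0034  0.0267] turn 0.007
```

View pics/s1.png

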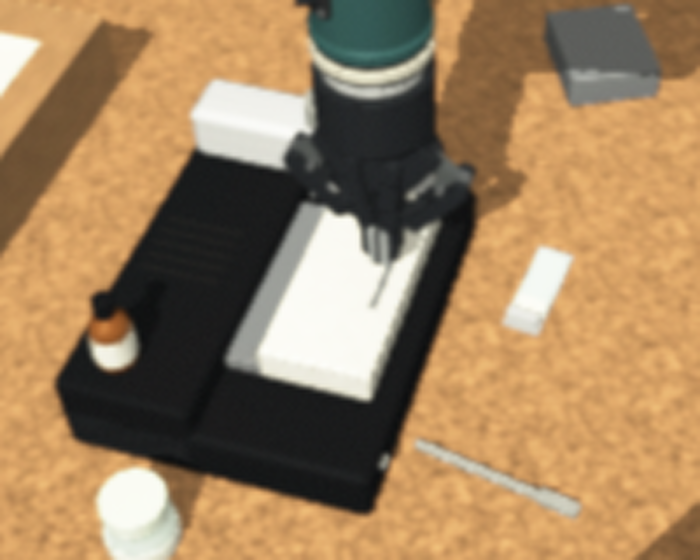

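The fingertips are over the front part of the cover at (385,250), near the slot mark. I'll press down here.

Emit:
{"op": "move_arm", "data": {
  "commands": [
    [-0.002,0.002,0.015,0],
    [-0.002,0.002,0.024,0],
    [-0.002,0.002,0.028,0],
    [-0.002,0.002,0.031,0],
    [-0.002,0.002,0.031,0]
  ]
}}

```text
t: 2.15
tcp_pos: [0.5, 0.032, 0.1046]
ee_rot: [[0.094, 0.996, 0.0], [0.996, -0.094, 0.0], [0.0, 0.0, -1.0]]
force: [0.2, -0.3, -0.4]
opening: 0.0001
gripper_force: 0.0
```

```bash
python3 -c "
from h import *
go(-60,0,84)"
```

```text
t 2.15 tip [-0.0586  0.0035  0.0906] F [ 0.2 -0.3 -0.4] open 0.0 reach 0.014
shift [-0.0034 -0.0014  0.0066] turn 0.01
```

Emit:
{"op": "move_arm", "data": {
  "commands": [
    [0,-0.001,0.002,0],
    [0,-0.001,0.004,0],
    [0,-0.001,0.005,0],
    [0,-0.001,0.006,0],
    [0,-0.001,0.006,0]
  ]
}}

```text
t: 2.65
tcp_pos: [0.4987, 0.032, 0.1]
ee_rot: [[0.095, 0.996, -0.0], [0.996, -0.095, 0.0], [0.0, -0.0, -1.0]]
force: [-4.7, -0.2, 8.3]
opening: -0.0001
gripper_force: 4.0
```

Emit:
{"op": "move_arm", "data": {
  "commands": [
    [0,0,0.001,0],
    [0,0,0.0015,0],
    [0,0,0.002,0],
    [0,0,0.002,0]
  ]
}}

```text
t: 3.05
tcp_pos: [0.4981, 0.0321, 0.098]
ee_rot: [[0.095, 0.996, -0.002], [0.996, -0.095, 0.0], [0.0, -0.002, -1.0]]
force: [-6.4, 0.6, 9.5]
opening: 0.0001
gripper_force: 4.8
```

Emit:
{"op": "move_arm", "data": {
  "commands": [
    [0,0,0.001,0],
    [0,0,0.002,0],
    [0,0,0.002,0]
  ]
}}

```text
t: 3.35
tcp_pos: [0.4982, 0.032, 0.0978]
ee_rot: [[0.095, 0.996, -0.001], [0.996, -0.095, 0.0], [0.0, -0.001, -1.0]]
force: [-9.9, 1.2, 17.6]
opening: -0.0004
gripper_force: 8.9
```

The force jumped to 17.6 N, so the cover is at its hard stop. I'll release and rise.

Emit:
{"op": "move_arm", "data": {
  "commands": [
    [0,0,-0.03,0],
    [0,0,-0.07,0],
    [0,0,-0.11,0],
    [0,0,-0.13,0],
    [0,0,-0.13,0]
  ]
}}

```text
t: 3.85
tcp_pos: [0.5011, 0.0317, 0.229]
ee_rot: [[0.095, 0.995, 0.009], [0.995, -0.095, -0.0], [0.001, 0.009, -1.0]]
force: [0.6, 0.5, -0.2]
opening: -0.0
gripper_force: 0.0
```

Emit:
{"op": "move_arm", "data": {
  "commands": [
    [0.02,-0.04,0,0],
    [0.04,-0.08,0,0],
    [0.06,-0.08,0,0],
    [0.08,-0.08,0,0],
    [0.08,-0.08,0,0]
  ],
  "gripper": 0.085
}}

```text
t: 4.35
tcp_pos: [0.426, 0.1205, 0.2227]
ee_rot: [[0.092, 0.996, -0.002], [0.996, -0.092, 0.0], [0.0, -0.002, -1.0]]
force: [0.1, -0.7, 0.4]
opening: 0.0724
gripper_force: 0.0
```

Emit:
{"op": "move_arm", "data": {
  "commands": [
    [0,0,0,0],
    [0,0,0,0],
    [0,0,0,0],
    [0,0,0,0],
    [0,0,0,0]
  ]
}}

```text
t: 4.85
tcp_pos: [0.4271, 0.1186, 0.2243]
ee_rot: [[0.096, 0.995, 0.0], [0.995, -0.096, -0.0], [0.0, 0.0, -1.0]]
force: [0.3, 0.0, 0.4]
opening: 0.085
gripper_force: 0.0
```

Emit:
{"op": "move_arm", "data": {
  "commands": [
    [0,0,0,0],
    [0,0,0,0],
    [0,0,0,0],
    [0,0,0,0],
    [0,0,0,0]
  ]
}}

```text
t: 5.35
tcp_pos: [0.427, 0.119, 0.2243]
ee_rot: [[0.095, 0.995, 0.0], [0.995, -0.095, 0.0], [0.0, 0.0, -1.0]]
force: [0.3, -0.4, -0.4]
opening: 0.0848
gripper_force: 0.0
```

Emit:
{"op": "move_arm", "data": {
  "commands": [
    [0,0,0,0],
    [0,0,0,0],
    [0,0,0,0],
    [0,0,0,0],
    [0,0,0,0]
  ]
}}

```text
t: 5.85
tcp_pos: [0.427, 0.119, 0.2243]
ee_rot: [[0.095, 0.995, 0.0], [0.995, -0.095, 0.0], [0.0, 0.0, -1.0]]
force: [0.1, 0.4, 0.4]
opening: 0.0849
gripper_force: 0.0
```

Run:
```python
from h import *
go(-102,75,70)
from workcell import manip
ims=[]
for n,(x0,y0) in(('top',(165,95)),('side',(140,155))):
    s=manip.snapshot(n);pickle.dump(s,open(n+'2.pkl','wb'));ims.append(cv2.resize(s['color'][y0:y0+120,x0:x0+130],None,fx=3,fy=4,interpolation=2))
cv2.imwrite('pics/o2.png',np.hstack(ims))
```

```text
t 5.85 tip [-0.1403  0.0824  0.2103] F [0.1 0.4 0.4] open 0.085 reach 0.014
shift [-0.0077  0.0383  0.1403] turn 0.009
```

View pics/o2.png

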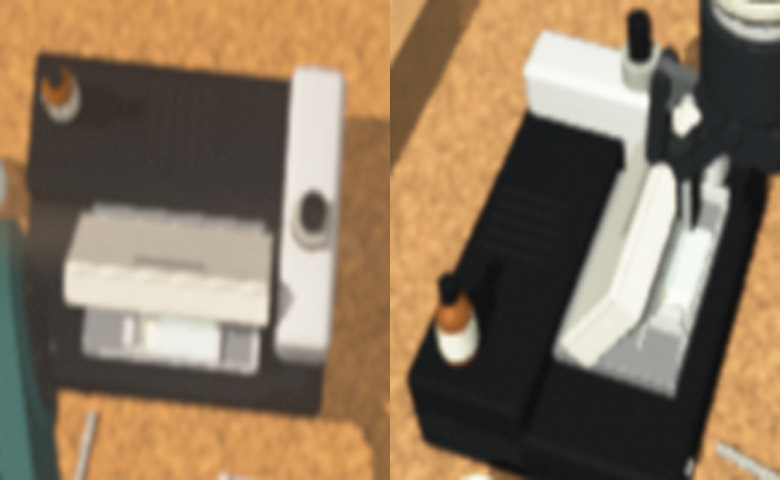

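The cover stands open. In the top view (left panel) the carrier's tab shows as a bright spot at crop (128,332), with the glass slide at (185,338). The front rail runs from (105,357) to (255,370).

Run:
```python
from h import *
s=pickle.load(open('top2.pkl','rb'))
f=lambda p,z:((ray(s,[[165+(p[0]+.5)/3-.5,95+(p[1]+.5)/4-.5]],z)[0,:2]-O)@np.c_[EX,EY]*1e3).round(1)
print('tab',f((128,332),.076),'tab l/r',f((122,332),.076),f((135,332),.076),'rail',f((105,357),.064),f((255,370),.064),'deck front corners',f((83,352),.06),f((258,372),.06))
c=s['color'][168:190,185:255];g=c.max(2);print(g[8:18:2,0:60:1].tolist())
# base front corners
print('base',f((52,387),.05),f((322,412),.05),'head',f((278,355),.115))
```

```text
tab [-58.2  36.1] tab l/r [-58.7  41.4] [-57.7  29.9] rail [-75.1  56.3] [-72.5 -77.8] deck front corners [-72.9  76.9] [-73.2 -80.6]
[[59, 57, 60, 59, 59, 59, 68, 97, 134, 156, 164, 163, 163, 163, 162, 163, 163, 162, 160, 164, 174, 205, 226, 227, 210, 181, 184, 204, 224, 240, 243, 240, 233, 227, 230, 230, 230, 230, 229, 230, 230, 229, 228, 225, 223, 221, 221, 221, 220, 219, 216, 202, 179, 154, 132, 126, 130, 131, 133, 138], [58, 59, 59, 61, 59, 59, 72, 109, 148, 163, 163, 162, 164, 162, 163, 164, 165, 164, 163, 166, 181, 214, 227, 224, 201, 179, 186, 205, 227, 243, 245, 245, 244, 240, 240, 240, 239, 240, 240, 240, 240, 239, 239, 238, 238, 237, 237, 238, 238, 237, 236, 233, 221, 181, 139, 132, 146, 149, 142, 135], [59, 59, 60, 59, 59, 59, 76, 115, 154, 165, 164, 164, 164, 165, 165, 164, 165, 164, 163, 166, 181, 208, 220, 216, 193, 182, 192, 208, 227, 242, 245, 244, 242, 239, 239, 239, 239, 239, 239, 239, 239, 239, 239, 239, 239, 239, 239, 239, 239, 239, 238, 236, 224, 179, 139, 144, 159, 163, 165, 164], [59, 58, 58, 60, 59, 60, 72, 104, 136, 151, 154, 155, 161, 173, 181, 182, 181, 180, 180, 180, 183, 192, 201, 201, 204, 211, 216, 216, 221, 229, 234, 233, 232, 232, 235, 236, 237, 237, 236, 237, 237, 238, 238, 238, 239, 239, 239, 239, 239, 239, 238, 236, 222, 173, 142, 156, 163, 164, 163, 165], [59, 59, 60, 59, 60, 60, 61, 67, 73, 82, 90, 94, 100, 113, 122, 126, 129, 129, 130, 132, 135, 143, 146, 149, 163, 174, 174, 176, 180, 183, 184, 189, 191, 193, 193, 193, 196, 203, 208, 207, 207, 209, 215, 220, 223, 225, 226, 227, 228, 229, 229, 226, 211, 163, 145, 160, 168, 167, 167, 165]]
base [-97.7 103.9] [ -94.2 -140.3] head [-67.8 -97.1]
```

```bash
sed -i 's/^O=.*/O=np.array([.558,.0225]);/; s/^EX=\(.*\)/EX=\1;O=O-.0019*np.array([-EX[1],EX[0]])/' h.py; sed -n 9,12p h.py; sed -i 's/^O=\(.*\);$/O=\1;YAW=-.104/' h.py; python3 -c "
from h import *
go(-108,72,54)"
```

```text
O=np.array([.558,.0225]);
EX=np.array([np.cos(YAW),np.sin(YAW)]);EY=np.array([-EX[1],EX[0]]);O=O-.0019*np.array([-EX[1],EX[0]])
def go(x,y,z):
    "tool shift that brings the fingertip to scanner x,y, world z (mm); turn for tool y along scanner x"
t 5.95 tip [-0.1403  0.0843  0.2103] F [ 0.6 -0.7 -0.7] open 0.085 reach 0.014
shift [-0.0126  0.0322  0.1563] turn 0.009
```

Emit:
{"op": "move_arm", "data": {
  "commands": [
    [-0.012,0.032,0.03,0.009],
    [-0.012,0.032,0.07,0.009],
    [-0.012,0.032,0.1,0.009],
    [-0.012,0.032,0.125,0.009],
    [-0.012,0.032,0.125,0.009]
  ]
}}

```text
t: 6.45
tcp_pos: [0.4546, 0.1036, 0.0951]
ee_rot: [[0.104, 0.995, -0.009], [0.995, -0.104, -0.001], [-0.002, -0.009, -1.0]]
force: [-0.1, -0.1, -0.3]
opening: 0.0849
gripper_force: 0.0
```

Run:
```python
from h import *
go(-108,72,54)
from workcell import manip
ims=[]
for n,(x0,y0) in(('top',(165,95)),('side',(140,155))):
    s=manip.snapshot(n);pickle.dump(s,open(n+'3.pkl','wb'));ims.append(cv2.resize(s['color'][y0:y0+120,x0:x0+130],None,fx=3,fy=4,interpolation=2))
cv2.imwrite('pics/o3.png',np.hstack(ims))
```

```text
t 6.45 tip [-0.1114  0.0718  0.0811] F [-0.1 -0.1 -0.3] open 0.085 reach 0.014
shift [0.0002 0.0036 0.0271] turn -0.0
```

View pics/o3.png

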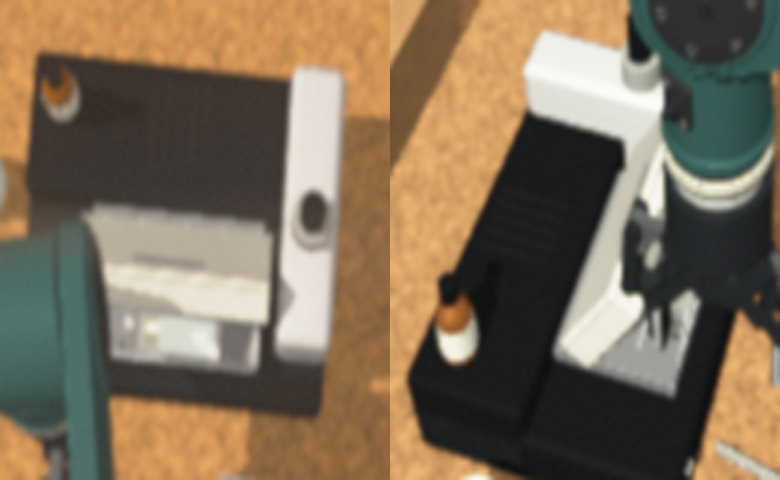

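The rear finger (right panel, about (660,335)) is over the deck, left of the tab and clear of the cover. I'll go lower in steps.

Emit:
{"op": "move_arm", "data": {
  "commands": [
    [0,0.001,0.006,0],
    [0,0.001,0.012,0],
    [0,0.001,0.016,0],
    [0,0.001,0.016,0]
  ]
}}

```text
t: 6.95
tcp_pos: [0.4619, 0.1042, 0.0897]
ee_rot: [[0.104, 0.995, 0.01], [0.995, -0.104, 0.0], [0.001, 0.01, -1.0]]
force: [-9.9, -0.8, 21.4]
opening: 0.0849
gripper_force: 9.4
```

Emit:
{"op": "move_arm", "data": {
  "commands": [
    [0,0,0.003,0],
    [0,0,0.006,0],
    [0,0,0.009,0],
    [0,0,0.009,0]
  ]
}}

```text
t: 7.35
tcp_pos: [0.4665, 0.1041, 0.0899]
ee_rot: [[0.104, 0.994, 0.025], [0.995, -0.104, -0.0], [0.003, 0.025, -1.0]]
force: [-25.3, -3.7, 53.1]
opening: 0.0849
gripper_force: 26.6
```

```bash
python3 -c "
from h import *
go(-108,21,54)"
```

```text
t 7.35 tip [-0.0992  0.0736  0.0759] F [-25.3  -3.7  53.1] open 0.085 reach 0.014
shift [-0.0527 -0.0093  0.0215] turn -0.0
```

That's contact with the cover, since the force is tilted along its front face. Backing off.

Emit:
{"op": "move_arm", "data": {
  "commands": [
    [0,-0.005,-0.015,0],
    [0,-0.015,-0.025,0],
    [0,-0.02,-0.025,0],
    [0,-0.02,-0.025,0]
  ]
}}

```text
t: 7.75
tcp_pos: [0.4385, 0.1061, 0.0995]
ee_rot: [[0.103, 0.995, 0.001], [0.995, -0.103, 0.0], [0.0, 0.001, -1.0]]
force: [-0.6, -0.2, -0.1]
opening: 0.085
gripper_force: 0.0
```

Run:
```python
from h import *
go(-108,72,54)
from workcell import manip
ims=[]
for n,(x0,y0) in(('top',(165,95)),('side',(160,155))):
    s=manip.snapshot(n);pickle.dump(s,open(n+'4.pkl','wb'));ims.append(cv2.resize(s['color'][y0:y0+120,x0:x0+130],None,fx=3,fy=4,interpolation=2))
cv2.imwrite('pics/o4.png',np.hstack(ims))
```

```text
t 7.75 tip [-0.1275  0.0727  0.0855] F [-0.6 -0.2 -0.1] open 0.085 reach 0.014
shift [-0.0007  0.0195  0.0315] turn 0.0
```

View pics/o4.png

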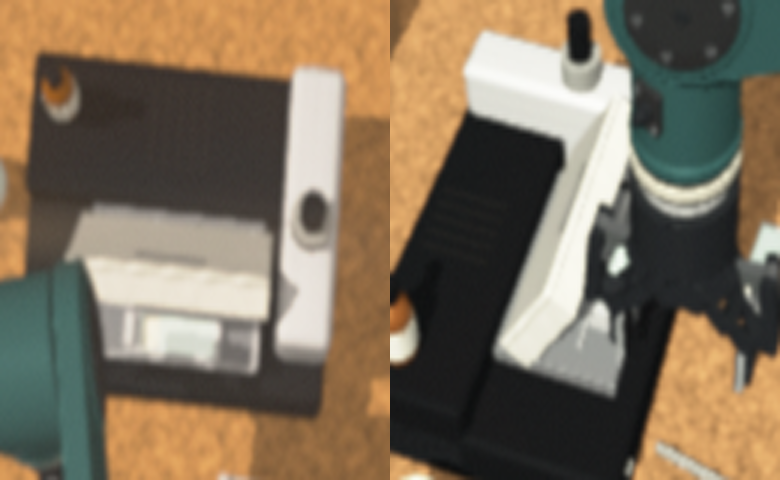

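The cover is still open and the carrier hasn't moved, with its tab at left-panel (128,330). The opened knuckles stick out too far, so I'll use closed fingers turned a quarter turn.

Emit:
{"op": "move_arm", "data": {
  "commands": [
    [0,0,-0.04,0],
    [0,0,-0.07,0.15],
    [0,0,-0.07,0.3],
    [0,0,-0.07,0.45],
    [0,0,-0.07,0.6]
  ],
  "gripper": 0
}}

```text
t: 8.35
tcp_pos: [0.439, 0.1059, 0.1685]
ee_rot: [[0.652, 0.758, -0.001], [0.758, -0.652, -0.0], [-0.001, -0.001, -1.0]]
force: [-0.4, -0.3, 0.2]
opening: 0.0121
gripper_force: 0.0
```

Emit:
{"op": "move_arm", "data": {
  "commands": [
    [0,0,0,0.15],
    [0,0,0,0.3],
    [0,0,0,0.45],
    [0,0,0,0.6],
    [0,0,0,0.7]
  ]
}}

```text
t: 8.85
tcp_pos: [0.4388, 0.1059, 0.1681]
ee_rot: [[0.987, 0.161, -0.002], [0.161, -0.987, -0.0], [-0.002, -0.0, -1.0]]
force: [-0.2, -0.4, -0.1]
opening: 0.0001
gripper_force: 0.0
```

Emit:
{"op": "move_arm", "data": {
  "commands": [
    [0,0,0,0.15],
    [0,0,0,0.27],
    [0,0,0,0.27],
    [0,0,0,0.27]
  ]
}}

```text
t: 9.25
tcp_pos: [0.4388, 0.1059, 0.1685]
ee_rot: [[0.995, -0.101, -0.001], [-0.101, -0.995, -0.0], [-0.001, 0.0, -1.0]]
force: [-0.6, -0.9, 0.7]
opening: -0.0
gripper_force: 0.0
```

```bash
python3 -c "
from h import *
go(-67,70,70)"
```

```text
t 9.25 tip [-0.1273  0.0725  0.1545] F [-0.6 -0.9  0.7] open -0.0 reach 0.014
shift [0.0604 0.0027 0.0844] turn -1.568
```

Emit:
{"op": "move_arm", "data": {
  "commands": [
    [0,0.002,0.03,0],
    [0.02,0.002,0.05,0],
    [0.045,0.002,0.06,0],
    [0.06,0.002,0.07,0],
    [0.06,0.002,0.07,0]
  ]
}}

```text
t: 9.75
tcp_pos: [0.4985, 0.0974, 0.0972]
ee_rot: [[0.995, -0.102, -0.003], [-0.102, -0.995, -0.0], [-0.003, 0.001, -1.0]]
force: [-0.5, -0.4, -0.2]
opening: -0.0001
gripper_force: 0.0
```

```bash
python3 -c "
from h import *
go(-67,70,69.5)"
```

```text
t 9.75 tip [-0.067   0.0702  0.0832] F [-0.5 -0.4 -0.2] open -0.0 reach 0.014
shift [0.     0.0002 0.0137] turn -1.569
```

Emit:
{"op": "move_arm", "data": {
  "commands": [
    [0,0,0.005,0],
    [0,0,0.01,0],
    [0,0,0.013,0],
    [0,0,0.013,0]
  ]
}}

```text
t: 10.15
tcp_pos: [0.4975, 0.0979, 0.086]
ee_rot: [[0.995, -0.103, -0.001], [-0.103, -0.995, 0.0], [-0.001, -0.0, -1.0]]
force: [0.9, -0.6, -0.6]
opening: 0.0003
gripper_force: 0.0
```

Run:
```python
from h import *
go(-67,24,69.5)
from workcell import manip
ims=[]
for n,(x0,y0) in(('top',(165,95)),('side',(160,155))):
    s=manip.snapshot(n);ims.append(cv2.resize(s['color'][y0:y0+120,x0:x0+130],None,fx=3,fy=4,interpolation=2))
cv2.imwrite('pics/o5.png',np.hstack(ims))
```

```text
t 10.15 tip [-0.068   0.0706  0.072 ] F [ 0.9 -0.6 -0.6] open 0.0 reach 0.014
shift [0.0009 0.0466 0.0025] turn -1.569
```

View pics/o5.png

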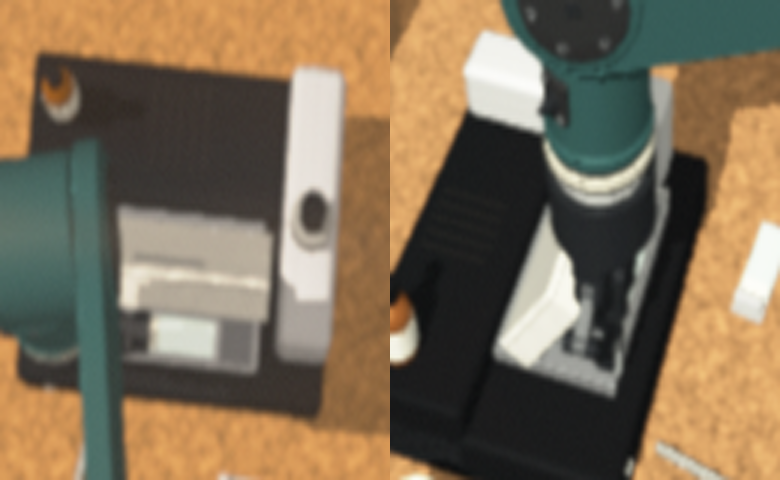

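The fingers are on the deck left of the tab (right panel, about (600,320)), the cover is open and there is no contact force. Now I'll lower 2 mm and push right.

Emit:
{"op": "move_arm", "data": {
  "commands": [
    [0,0,0.002,0],
    [0,0.006,0.002,0],
    [0,0.012,0.002,0],
    [0,0.018,0.002,0],
    [0,0.022,0.002,0]
  ]
}}

```text
t: 10.75
tcp_pos: [0.496, 0.0751, 0.0844]
ee_rot: [[0.995, -0.104, 0.0], [-0.104, -0.995, -0.0], [0.0, 0.0, -1.0]]
force: [0.5, 0.4, -0.6]
opening: -0.0001
gripper_force: 0.0
```

Emit:
{"op": "move_arm", "data": {
  "commands": [
    [0,0.004,0,0],
    [0,0.008,0,0],
    [0,0.012,0,0],
    [0,0.015,0,0],
    [0,0.015,0,0]
  ]
}}

```text
t: 11.25
tcp_pos: [0.4944, 0.0606, 0.0843]
ee_rot: [[0.995, -0.103, -0.0], [-0.103, -0.995, -0.0], [0.0, 0.0, -1.0]]
force: [-0.0, -0.4, -0.2]
opening: -0.0
gripper_force: 0.0
```

```bash
python3 -c "
from h import *
go(-67,24,70)"
```

```text
t 11.25 tip [-0.0672  0.0332  0.0703] F [-0.  -0.4 -0.2] open -0.0 reach 0.014
shift [0.0002 0.0092 0.0003] turn -1.57
```

Emit:
{"op": "move_arm", "data": {
  "commands": [
    [0,0.003,0,0],
    [0,0.006,0,0],
    [0,0.008,0,0],
    [0,0.008,0,0]
  ]
}}

```text
t: 11.65
tcp_pos: [0.4936, 0.0527, 0.0843]
ee_rot: [[0.995, -0.103, 0.0], [-0.103, -0.995, -0.0], [0.0, 0.0, -1.0]]
force: [0.6, 0.4, 0.2]
opening: 0.0001
gripper_force: 0.0
```

Emit:
{"op": "move_arm", "data": {
  "commands": [
    [0,0.002,0,0],
    [0,0.004,0,0],
    [0,0.004,0,0]
  ]
}}

```text
t: 11.95
tcp_pos: [0.4932, 0.0488, 0.0843]
ee_rot: [[0.995, -0.103, -0.0], [-0.103, -0.995, -0.0], [-0.0, 0.0, -1.0]]
force: [-0.0, -1.2, -0.7]
opening: 0.0
gripper_force: 0.0
```

Run:
```python
from h import *
go(-67,24,70)
from workcell import manip
s=manip.snapshot('top');cv2.imwrite('pics/o6.png',cv2.resize(s['color'][135:195,180:280],None,fx=6,fy=6,interpolation=2))
print([proj(s,np.r_[O+EX*-.054+EY*y,.065]).round(1).tolist() for y in(-.074,.01,-.068)])
```

```text
t 11.95 tip [-0.0672  0.0214  0.0703] F [-0.  -1.2 -0.7] open 0.0 reach 0.014
shift [ 0.0002 -0.0026  0.0003] turn -1.57
[[[249.5, 180.2]], [[218.3, 177.6]], [[247.3, 180.0]]]
```

View pics/o6.png

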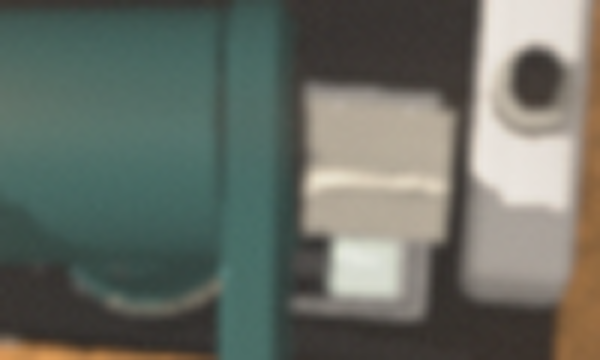

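The carrier is moving. Its right end is at crop (405,270), which is px 248, and the stop should be at px 249.5. I'll keep pushing until the stop resists.

Emit:
{"op": "move_arm", "data": {
  "commands": [
    [0,0.002,0,0],
    [0,0.003,0,0],
    [0,0.003,0,0]
  ]
}}

```text
t: 12.3
tcp_pos: [0.4929, 0.046, 0.0843]
ee_rot: [[0.995, -0.103, -0.0], [-0.103, -0.995, -0.0], [-0.0, 0.0, -1.0]]
force: [0.3, -0.3, 0.4]
opening: -0.0
gripper_force: 0.0
```

Emit:
{"op": "move_arm", "data": {
  "commands": [
    [0,0.001,0,0],
    [0,0.002,0,0],
    [0,0.003,0,0],
    [0,0.003,0,0]
  ]
}}

```text
t: 12.7
tcp_pos: [0.493, 0.0446, 0.0845]
ee_rot: [[0.995, -0.103, 0.001], [-0.103, -0.995, 0.003], [0.001, -0.004, -1.0]]
force: [0.8, 4.5, 1.0]
opening: -0.0
gripper_force: 2.7
```

Emit:
{"op": "move_arm", "data": {
  "commands": [
    [0,0.001,0,0],
    [0,0.0015,0,0],
    [0,0.0015,0,0]
  ]
}}

```text
t: 13.0
tcp_pos: [0.493, 0.0443, 0.0848]
ee_rot: [[0.995, -0.102, 0.002], [-0.102, -0.995, 0.006], [0.001, -0.006, -1.0]]
force: [1.0, 8.6, 1.2]
opening: -0.0002
gripper_force: 4.4
```

```bash
python3 -c "
from h import *
go(-67,24,70)"
```

```text
t 13.0 tip [-0.0669  0.0169  0.0708] F [1.  8.6 1.2] open -0.0 reach 0.014
shift [-0.0001 -0.0071  0.0008] turn -1.569
```

The carrier is home: 8.6 N at the stop, with the tab face at y ≈ 10. I'll retreat left, then forward and up, and go over the cover's front edge.

Emit:
{"op": "move_arm", "data": {
  "commands": [
    [0,-0.01,0,0],
    [-0.005,-0.02,0,0],
    [-0.02,-0.02,-0.01,0],
    [-0.02,-0.02,-0.05,0],
    [-0.02,-0.02,-0.095,0]
  ]
}}

```text
t: 13.5
tcp_pos: [0.4722, 0.0638, 0.1779]
ee_rot: [[0.995, -0.103, -0.006], [-0.103, -0.995, -0.001], [-0.006, 0.002, -1.0]]
force: [0.8, -0.5, 0.4]
opening: -0.0003
gripper_force: 0.0
```

Emit:
{"op": "move_arm", "data": {
  "commands": [
    [0,0,0,0],
    [0.03,0.02,0,0],
    [0.06,0.037,0,0],
    [0.06,0.037,0,0],
    [0.06,0.037,0,0]
  ]
}}

```text
t: 14.0
tcp_pos: [0.5301, 0.0205, 0.1784]
ee_rot: [[0.995, -0.104, -0.002], [-0.104, -0.995, -0.0], [-0.002, 0.0, -1.0]]
force: [-0.4, 0.4, -0.5]
opening: -0.0002
gripper_force: 0.0
```

Run:
```python
from h import *
go(-24,0,143)
from workcell import manip
ims=[]
for n,(x0,y0) in(('top',(165,95)),('side',(160,155))):
    s=manip.snapshot(n);ims.append(cv2.resize(s['color'][y0:y0+120,x0:x0+130],None,fx=3,fy=4,interpolation=2))
cv2.imwrite('pics/o7.png',np.hstack(ims))
```

```text
t 14.0 tip [-0.0275 -0.003   0.1644] F [-0.4  0.4 -0.5] open -0.0 reach 0.014
shift [ 0.0036 -0.003   0.0214] turn -1.571
```

View pics/o7.png

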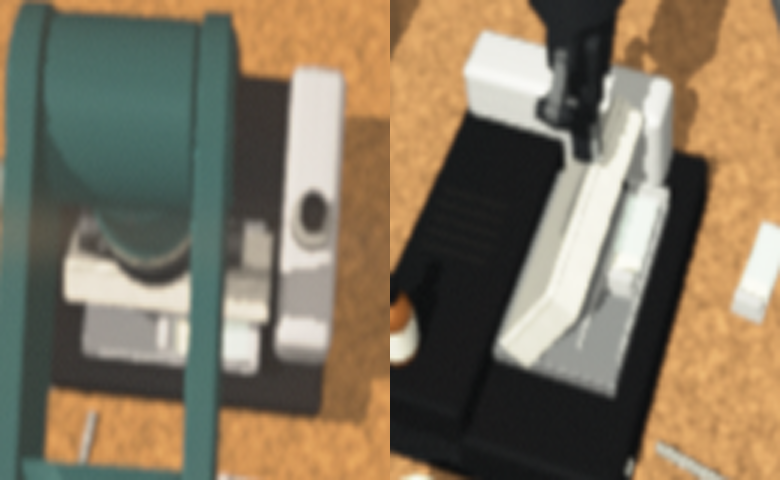

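The carrier sits at the right end of the track (left panel, right end at about (258,345)). The fingertips are over the open cover's top edge (right panel, (590,160)). I'll close it along the arc.

Emit:
{"op": "move_arm", "data": {
  "commands": [
    [0.003,0,0.014,0],
    [0.003,0,0.022,0],
    [-0.002,0,0.025,0],
    [-0.008,0,0.028,0],
    [-0.014,0,0.032,0]
  ]
}}

```text
t: 14.6
tcp_pos: [0.5166, 0.0224, 0.1478]
ee_rot: [[0.995, -0.103, 0.002], [-0.103, -0.995, 0.0], [0.002, -0.001, -1.0]]
force: [0.4, 0.9, 5.1]
opening: 0.0001
gripper_force: 2.5
```

```bash
python3 -c "
from h import *
go(-46,0,129)"
```

```text
t 14.6 tip [-0.0411 -0.0025  0.1338] F [0.4 0.9 5.1] open 0.0 reach 0.014
shift [-0.0049 -0.0025  0.0048] turn -1.57
```

Emit:
{"op": "move_arm", "data": {
  "commands": [
    [-0.005,0,0.004,0],
    [-0.009,0,0.008,0],
    [-0.013,0,0.012,0],
    [-0.017,0,0.016,0],
    [-0.02,0,0.021,0]
  ]
}}

```text
t: 15.1
tcp_pos: [0.4945, 0.0248, 0.1274]
ee_rot: [[0.995, -0.103, -0.004], [-0.103, -0.995, 0.001], [-0.004, -0.001, -1.0]]
force: [-8.4, 1.6, 13.1]
opening: 0.0002
gripper_force: 6.0
```

```bash
python3 -c "
from h import *
go(-61,0,113)"
```

```text
t 15.1 tip [-0.0635 -0.0024  0.1134] F [-8.4  1.6 13.1] open 0.0 reach 0.014
shift [ 0.0025 -0.0024  0.0004] turn -1.57
```

Emit:
{"op": "move_arm", "data": {
  "commands": [
    [-0.001,0,0.005,0],
    [-0.001,0,0.01,0],
    [-0.001,0,0.015,0],
    [-0.001,0,0.019,0],
    [0,0,0.022,0]
  ]
}}

```text
t: 15.6
tcp_pos: [0.4945, 0.0243, 0.1042]
ee_rot: [[0.995, -0.103, -0.004], [-0.103, -0.995, 0.0], [-0.004, 0.0, -1.0]]
force: [-6.1, 0.2, 7.7]
opening: -0.0001
gripper_force: 3.6
```

```bash
python3 -c "
from h import *
go(-62,0,83)"
```

```text
t 15.6 tip [-0.0634 -0.0029  0.0902] F [-6.1  0.2  7.7] open -0.0 reach 0.014
shift [ 0.0015 -0.0029  0.0072] turn -1.57
```

Emit:
{"op": "move_arm", "data": {
  "commands": [
    [0,0,0.002,0],
    [0,0,0.004,0],
    [0,0,0.006,0],
    [0,0,0.008,0],
    [0,0,0.009,0]
  ]
}}

```text
t: 16.1
tcp_pos: [0.4937, 0.0244, 0.0976]
ee_rot: [[0.995, -0.103, -0.006], [-0.103, -0.995, 0.0], [-0.006, 0.0, -1.0]]
force: [-13.4, 1.1, 22.3]
opening: 0.0001
gripper_force: 11.9
```

```bash
python3 -c "
from h import *
go(-62,0,83)"
```

```text
t 16.1 tip [-0.0642 -0.0029  0.0836] F [-13.4   1.1  22.3] open 0.0 reach 0.014
shift [ 0.0022 -0.0029  0.0006] turn -1.57
```

The cover is at its hard stop again (22 N, tip at 83.6 mm). I'll release straight up and check.

Emit:
{"op": "move_arm", "data": {
  "commands": [
    [0,0,-0.01,0],
    [0,0,-0.05,0],
    [0,0,-0.1,0],
    [0,0,-0.13,0],
    [0,0,-0.13,0]
  ]
}}

```text
t: 16.6
tcp_pos: [0.4986, 0.0239, 0.2308]
ee_rot: [[0.995, -0.103, 0.01], [-0.103, -0.995, -0.001], [0.01, -0.0, -1.0]]
force: [-0.1, -0.0, -0.9]
opening: 0.0002
gripper_force: 0.0
```

Emit:
{"op": "move_arm", "data": {
  "commands": [
    [-0.05,-0.03,0,0],
    [-0.1,-0.08,0,0],
    [-0.12,-0.13,0,0],
    [-0.12,-0.16,0,0],
    [-0.12,-0.16,0,0]
  ]
}}

```text
t: 17.1
tcp_pos: [0.391, 0.1991, 0.2235]
ee_rot: [[0.995, -0.097, -0.003], [-0.097, -0.995, 0.001], [-0.003, -0.001, -1.0]]
force: [0.2, -0.9, -0.1]
opening: 0.0002
gripper_force: 0.0
```

Emit:
{"op": "move_arm", "data": {
  "commands": [
    [0,0,0,0],
    [0,0,0,0],
    [0,0,0,0],
    [0,0,0,0],
    [0,0,0,0]
  ]
}}

```text
t: 17.6
tcp_pos: [0.3942, 0.1946, 0.2253]
ee_rot: [[0.994, -0.105, -0.0], [-0.105, -0.994, -0.0], [-0.0, 0.0, -1.0]]
force: [-0.1, 0.1, 0.1]
opening: -0.0002
gripper_force: 0.0
```

Emit:
{"op": "move_arm", "data": {
  "commands": [
    [0,0,0,0],
    [0,0,0,0],
    [0,0,0,0],
    [0,0,0,0],
    [0,0,0,0]
  ]
}}

```text
t: 18.1
tcp_pos: [0.3938, 0.1956, 0.2253]
ee_rot: [[0.995, -0.103, 0.0], [-0.103, -0.995, 0.0], [0.0, -0.0, -1.0]]
force: [-0.2, -0.4, 0.5]
opening: -0.0002
gripper_force: 0.0
```

Emit:
{"op": "move_arm", "data": {
  "commands": [
    [0,0,0,0],
    [0,0,0,0],
    [0,0,0,0],
    [0,0,0,0],
    [0,0,0,0]
  ]
}}

```text
t: 18.6
tcp_pos: [0.3938, 0.1956, 0.2253]
ee_rot: [[0.995, -0.103, 0.0], [-0.103, -0.995, 0.0], [0.0, -0.0, -1.0]]
force: [-0.2, 0.6, 0.6]
opening: 0.0001
gripper_force: 0.0
```

Run:
```python
from h import *
from workcell import manip
ims=[]
for n,(x0,y0) in(('top',(165,95)),('side',(160,155))):
    s=manip.snapshot(n);ims.append(cv2.resize(s['color'][y0:y0+120,x0:x0+130],None,fx=3,fy=4,interpolation=2))
cv2.imwrite('pics/o8.png',np.hstack(ims))
```

```text
(no output)
```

View pics/o8.png

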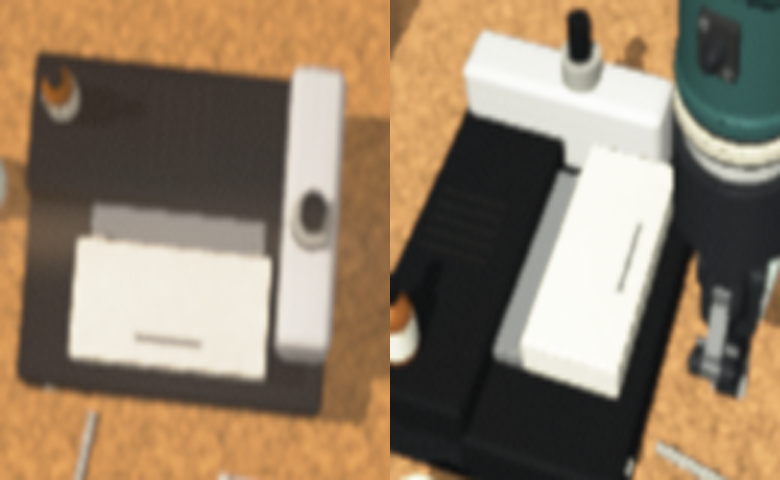

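The cover is shut 2 s after release (left panel (70–270, 240–380)), the other things are in place and the arm is clear.

```bash
python3 -c "
from workcell import manip
print(manip.hand_in())"
```

```text
the job is handed in; nothing more can be done
None
```

I opened the cover, pushed the carrier home against the end stop, pressed the cover shut and handed the job in at about 19 s. The cover was still closed 2 s after release. `hand_in()` gave no verdict; on one descent the open gripper hit something in or by the scanner with 53 N, and if that counted as gripper-body contact it breaks the 40 N limit.

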